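# Snap the bottle's cap home and pack it in the kit tray

### The job

One of the three bottles has its push-on cap standing proud of the shoulder. Press that cap straight down until it snaps fully home, then pick the bottle up and stand it upright on the pad in the empty compartment of the cardboard kit tray, setting it down rather than dropping it. The bottle is thin-walled, so press and grip it gently, and leave the other two bottles and the things already in the tray as they are.

Things in the scene. Friction and masses are not known exactly. Their poses are not given: they have to be found in the camera images.
- loose_cap_bottle: White plastic bottle, standing: body 50 mm diameter, straight to 102 mm, shoulder at 108 mm; white push-on cap 40 mm diameter, 28 mm tall (136 mm overall with cap home). Origin: centre of its underside, z up. 0.25 kg. The one whose cap starts 18 to 23 mm proud, baring a 29 mm neck. Thin-walled: spoiled by over 80 N from the fingers in all (40 N a pad).
- loose_cap_bottle_cap (a joint): How far that bottle's cap stands proud of home (m): 0 fully home, 0.024 fully up. The cap slides along the bottle's axis; it takes about 10 N to push it over its snap bead, after which it draws itself home. It does not come off.
- loose_cap_bottle_cap_top (a point): Centre of the flat top of that cap; 136 mm above the bottle's underside when the cap is home.
- loose_cap_bottle_middle (a point): Point on the axis of that bottle, 90 mm above its underside: a good height to grip its body with the gripper's palm clear of the closed cap.
- shut_bottle_1: White plastic bottle, standing: body 50 mm diameter, straight to 102 mm, shoulder at 108 mm; white push-on cap 40 mm diameter, 28 mm tall (136 mm overall with cap home). Origin: centre of its underside, z up. Its cap is already home. Bystander.
- shut_bottle_2: White plastic bottle, standing: body 50 mm diameter, straight to 102 mm, shoulder at 108 mm; white push-on cap 40 mm diameter, 28 mm tall (136 mm overall with cap home). Origin: centre of its underside, z up. Its cap is already home. Bystander.
- kit_tray: Fixed open cardboard tray, 94 mm (its x) by 272 mm (its y), 60 mm high, walls and floor 5 mm thick. Two dividers make three compartments in a row along its y, each 84 x 84 mm inside, centres at y = -89, 0 and +89 mm. Origin: centre of its underside.
- base_pad: Square cardboard pad, 76 x 76 x 4 mm, fixed on the tray's floor in whichever compartment is empty. Origin: centre of its underside.
- base_pad_top (a point): Centre of the pad's upper face, 9 mm above the table: where the bottle is to stand.
- soap_box: White card soap box with a grey band, 68 x 50 x 44 mm, lying in one compartment of the tray. Origin: centre of its underside. Bystander.
- cream_jar: White round jar, 60 mm diameter, 48 mm high, standing in another compartment. Origin: centre of its underside. Bystander.

How it is judged:
By the outcome, as a careful person would: the job done as asked, in the order asked, and still so for the second after the job is handed in, with the robot touching nothing.
It also fails if it takes over 51 s, if anything falls off the work surface, if the arm or the gripper's body presses on something with over 40 N, if the wrist force passes 120 N, or if a joint passes its speed limit or range.

### The arm

A 6-joint arm with a two-finger parallel gripper is mounted at the origin on the work surface. World frame = base frame: x ahead of the robot, y to its left, z up, the work surface at z = 0. Lengths are in m, angles in degrees, forces in N, time in s.
With the tool pointing down it reaches from about 0.25 to 0.725 m from the base axis. Payload 9.7 kg.
Tool frame: the origin (TCP) lies midway between the tips of the shut fingers; the grasp point (between the pads) lies 19 mm behind it; z points along the fingers, y is the line along which they close (so a half turn about z gives the same grasp; the last joint's range is limited). The gripper opens to 85 mm and grips with 20 to 120 N. Pads are 22 mm wide; open, the fingers measure 114 mm over their backs; the gripper's body (76 mm by 85 mm) begins 54 mm behind the grasp point. The pads swing forward as they close: fully open they stand 13 mm farther back than shut.
Start: joints at [64.171, 4.979, 10.078, 95.1, 0, 90], TCP at [0.24, 0.495, 0.231] pointing down, gripper open.
Joint ranges: [-179.16, 179.16], [-48.56, 103.87], [-65.8, 70.77], [-126.05, 130.52], [-82.76, 87.17], [-180, 180]. Speed limits (degrees/s): [127.2, 127.2, 147.25, 180, 180, 180].

### API

Orientations are given as [roll, pitch, yaw] about the fixed x, y, z axes, in that order (R = Rz(yaw) Ry(pitch) Rx(roll)).
In Python, from workcell import readout, imaging, bot, spotter gives the robot as it stands.
- The arm moves only by the shell command python3 -m jog 'ROWS' [FORCE]. ROWS is JSON, a list of rows, each an object with "rotation": the turn, a rotation vector about the world's x, y, z in degrees, a list of three; "translation": the shift along the world's x, y, z in mm, a list of three; "grip": the finger opening in mm, from 0 to 85.4. In form: [{"rotation": [wx, wy, wz], "translation": [dx, dy, dz], "grip": grip}, ...]. A call has 1 to 20 rows; each row is the pose to reach, as a shift and turn from the pose commanded when the call began; what a row does not reach only later rows make up. A row lasts 1/10 s, in which the tool goes at most 50 mm and 8.59 degrees, less where a joint would pass 70% of its speed; a pose out of reach is approached as far as the arm can. A call with a gripper value outside its range is refused whole. The fingers move at their own pace and stop on an object; FORCE is the grip in N (left out, the last holds). Time passes only in rows, so rows that repeat a pose let the fingers close. It gives the time, the measured TCP pose, the force, the opening and the grip force at its end, in the units of the state.
- readout.get_obs(): the state, without advancing time (a new reading comes with each control period).
- imaging.camera(name): name is "scene" or "top"; returns (picture, depth): 384x512x3 uint8, red, green, blue; 384x512 float32, m along the optical axis (not along the pixel's ray), 0 where there is no reading.
- imaging.camera_info(name): a dict with "vertical_fov" (degrees; the focal length in pixels is half the picture's height over the tangent of half this angle, whatever the lens; pixels are square), "cx", "cy" (the principal point, pixels), "extrinsics" (4x4, takes a point from camera to world coordinates). Camera axes: x right, y down, z forward; pixel columns grow to the right and rows downward; lengths in m; the calibration is good to about 2 mm. A picture is of the moment at which its call begins. camera_info takes no time and is no camera call.
- bot.job_done(): hands the job in; it is judged then, once.
Trained networks look in the newest picture that a camera, given by its name, has taken for a name from the list of things; names that differ only in an ending like _2 or _b are one class to them, and where a whole thing is asked for, a point or a joint stands for the part that bears it (a point fixed in the world has none). Each returns a list of dicts, best first, with "confidence" (0 to 1); they miss things now and then, are a little off and sometimes report something else, mostly with a low value. They report only what shows in the picture. A call takes as long as a camera call.
- spotter.spot_in(camera, target): "box" ([centre column, centre row, width, height] in pixels, round what is visible of it).
- spotter.mark_of(camera, target): "uv" ([column, row] in pixels: a listed point, or the origin of a listed thing).
The state is a dict: "time": time; "q": joint angles; "qd": joint speeds; "joint_efforts": joint torques, N m; "ee_pos": TCP position; "tcp_rot": TCP orientation; "wrist_force": force on the tool from outside, world axes, zero at the start; "torque": the same for the moment, N m; "opening": finger opening in m; "grasp_force": force on a finger pad.
Only numpy, scipy, OpenCV 4.12 (cv2) and the standard library are available. Lean on these libraries where they do the work, as an engineer would, in place of code of your own. Each camera call takes 0.05 s, during which the arm holds its last target. There are 200 camera calls.

## Working session

There is one attempt and no reset: what is moved stays moved. The work goes in short steps, Python scripts to look and compute and a shell command to move; the robot and the scene stay as the last step left them, time stands still between calls to the robot, and variables do not carry over. Pictures are saved under pics/ and viewed, at most 10 in all, crops included, and the job is handed in when it is done.

```bash
mkdir -p pics && ls && cat > h.py <<'E'
import numpy as np, cv2
from workcell import readout, imaging, bot, spotter
def K(n):
    i=imaging.camera_info(n); return 192/np.tan(np.radians(i["vertical_fov"]/2)),i["cx"],i["cy"],np.array(i["extrinsics"])
def cloud(n,d):
    f,cx,cy,T=K(n); v,u=np.mgrid[:384,:512]
    P=np.stack([(u-cx)/f*d,(v-cy)/f*d,d],-1)@T[:3,:3].T+T[:3,3]
    P[d==0]=np.nan; return P
def onplane(n,uv,z):
    f,cx,cy,T=K(n); r=T[:3,:3]@np.array([(uv[0]-cx)/f,(uv[1]-cy)/f,1]); return T[:3,3]+r*(z-T[2,3])/r[2]
E
python3 - <<'E'
from h import *
np.set_printoptions(precision=4,suppress=True)
o=readout.get_obs(); print(o["time"],o["ee_pos"],o["tcp_rot"],o["opening"])
ims=[]
for n in("scene","top"):
    p,d=imaging.camera(n); ims.append(p); np.save(f"{n}.npy",d)
    print(n,K(n)[3][:3,3],imaging.camera_info(n))
    for t in("loose_cap_bottle_cap_top","loose_cap_bottle","base_pad_top","shut_bottle_1"):
        print(t,[(np.round(x["uv"],1),round(x["confidence"],2)) for x in spotter.mark_of(n,t)])
    for t in("loose_cap_bottle","loose_cap_bottle_cap","kit_tray"):
        print(t,[(np.round(x["box"],1),round(x["confidence"],2)) for x in spotter.spot_in(n,t)])
    cv2.imwrite(f"pics/{n}.png",p[:,:,::-1])
E
```

```text
pics
0.0 [0.2395 0.4948 0.2306] [-179.923     0.0005  154.172 ] 0.0857175928418934
scene [0.9587 0.5471 1.193 ] {'vertical_fov': 45.58449822639709, 'cx': 246.74037628793633, 'cy': 188.75967617672597, 'extrinsics': array([[-0.7873,  0.5139, -0.3407,  0.9587],
       [ 0.6165,  0.6664, -0.4193,  0.5471],
       [ 0.0116, -0.5402, -0.8415,  1.193 ],
       [ 0.    ,  0.    ,  0.    ,  1.    ]])}
loose_cap_bottle_cap_top [(array([239.3, 157. ]), 0.71)]
loose_cap_bottle [(array([244.4, 186.6]), 0.91)]
base_pad_top [(array([249.2, 232.9]), 0.93)]
shut_bottle_1 [(array([186.9, 143.5]), 0.94), (array([206.4, 168. ]), 0.8)]
loose_cap_bottle [(array([241.9, 172.3,  16.3,  40.2]), 0.84), (array([248.9, 231.2,  27.1,  21.7]), 0.38)]
loose_cap_bottle_cap []
kit_tray [(array([274. , 253.8,  93.2,  94.5]), 0.97)]
top [0.4145 0.0005 1.1489] {'vertical_fov': 49.41637890678418, 'cx': 247.25557735217447, 'cy': 193.3897650520647, 'extrinsics': array([[ 0.0021, -0.9927,  0.1203,  0.4145],
       [-1.    , -0.001 ,  0.0087,  0.0005],
       [-0.0085, -0.1203, -0.9927,  1.1489],
       [ 0.    ,  0.    ,  0.    ,  1.    ]])}
loose_cap_bottle_cap_top [(array([279.9, 212.6]), 0.72)]
loose_cap_bottle [(array([275.4, 216.6]), 0.53)]
base_pad_top [(array([223. , 187.4]), 0.91)]
shut_bottle_1 [(array([321.6, 204.3]), 0.94), (array([373.2, 203.6]), 0.64)]
loose_cap_bottle [(array([278.6, 216.7,  20.5,  22. ]), 0.8)]
loose_cap_bottle_cap [(array([278.6, 217.1,  18.9,  18. ]), 0.72)]
kit_tray [(array([189.1, 191.9, 104. ,  45. ]), 0.63)]
```

```bash
python3 - <<'E'
from h import *
a=cv2.imread("pics/scene.png")[110:320,140:350]; b=cv2.imread("pics/top.png")[150:260,120:420]
a=cv2.resize(a,None,fx=2.2,fy=2.2,interpolation=2)[:, :]; b=cv2.resize(b,None,fx=2.6,fy=2.6,interpolation=2)
cv2.imwrite("pics/a.png",a);cv2.imwrite("pics/b.png",b)
np.set_printoptions(precision=4,suppress=True)
ds=np.load("scene.npy"); dt=np.load("top.npy")
Ps,Pt=cloud("scene",ds),cloud("top",dt)
for n,P in(("scene",Ps),("top",Pt)):
    Z=P[...,2]; m=(Z>.1)&(Z<.19)&(P[...,0]>.2)&(P[...,0]<.8)&(abs(P[...,1])<.45)
    k,l,s,c=cv2.connectedComponentsWithStats(m.astype(np.uint8))
    for i in range(1,k):
        if s[i,4]>20:
            q=P[l==i]; zt=np.percentile(q[:,2],95); t=q[q[:,2]>zt-.006]
            print(n,c[i],s[i,4],"ztop",zt,"topcentre",np.median(t,0),(t[:,:2].min(0)+t[:,:2].max(0))/2,np.ptp(t,0))
    m=(Z>.045)&(Z<.07)
    q=P[m]; print(n,"wall-ish",len(q),np.nanmin(q,0),np.nanmax(q,0))
    t=P[(abs(Z)<.03)]; print("table z",np.median(t[:,2]))
print(onplane("scene",(239.3,157),.156),onplane("top",(279.9,212.6),.156))
print(onplane("scene",(244.4,186.6),0),onplane("top",(275.4,216.6),0))
print(onplane("scene",(249.2,232.9),.009),onplane("top",(223,187.4),.009))
E
```

```text
scene [178.8932 117.6282] 234 ztop 0.13930775375440638 topcentre [ 0.5294 -0.3243  0.1368] [ 0.5267 -0.3259] [0.0382 0.0392 0.0078]
scene [204.1667 144.4024] 246 ztop 0.13946022459214563 topcentre [ 0.5258 -0.1912  0.137 ] [ 0.526  -0.1909] [0.0383 0.0413 0.008 ]
scene [240.3963 163.0588] 323 ztop 0.16058479902003714 topcentre [ 0.4876 -0.0644  0.1582] [ 0.4867 -0.0646] [0.0395 0.0385 0.0083]
scene wall-ish 4951 [-0.032  -0.7687  0.045 ] [0.693  0.7611 0.07  ]
table z 0.0011093537118399555
top [328.5603 200.3127] 307 ztop 0.13827802462679858 topcentre [ 0.5236 -0.1944  0.1354] [ 0.5227 -0.1939] [0.037  0.0373 0.0086]
top [382.6364 199.6545] 330 ztop 0.13751702567781182 topcentre [ 0.524  -0.3277  0.1354] [ 0.5253 -0.3278] [0.0374 0.038  0.0076]
top [278.023  215.5869] 305 ztop 0.15977505083134197 topcentre [ 0.4853 -0.0665  0.1571] [ 0.4854 -0.0676] [0.0383 0.0358 0.0105]
top wall-ish 3797 [ 0.2039 -0.6971  0.045 ] [0.6796 0.653  0.07  ]
table z -0.0005554457891929765
[ 0.4898 -0.0664  0.156 ] [ 0.4888 -0.0686  0.156 ]
[ 0.4765 -0.0582  0.    ] [ 0.4894 -0.067   0.    ]
[0.5674 0.0811 0.009 ] [0.5692 0.0775 0.009 ]
```

View pics/a.png

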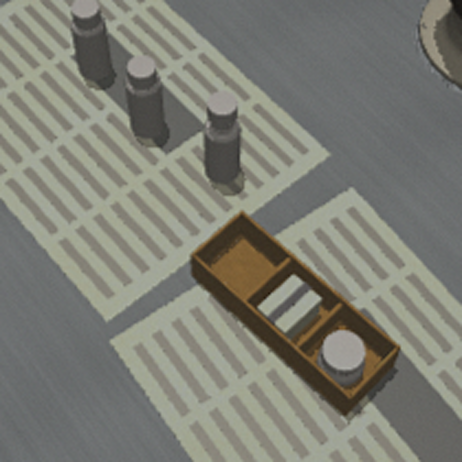

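View pics/b.png

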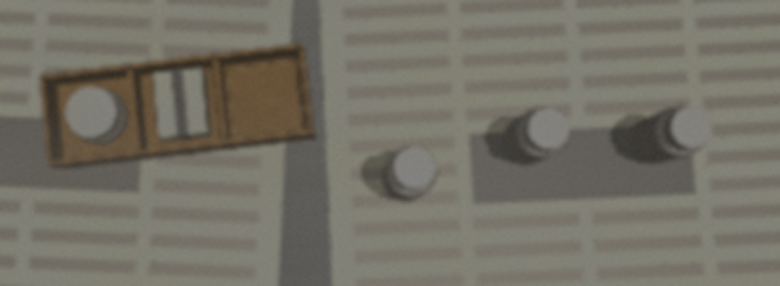

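The pictures show the loose bottle nearest the tray: its cap stands proud at about (240,160) in scene and (278,215) in top. Its cap top is at about z 0.157, against 0.136 for the other two. The empty compartment is the tray's end nearest the bottles, at about (223,187) in top.

```bash
python3 - <<'E'
from h import *
np.set_printoptions(precision=4,suppress=True)
for n in("scene","top"):
    P=cloud(n,np.load(n+".npy")); Z=P[...,2]
    m=(Z>.053)&(Z<.068)&(P[...,0]>.45)&(P[...,0]<.68)&(P[...,1]>0)&(P[...,1]<.36)
    q=P[m][:,:2]*1000
    r=cv2.minAreaRect(q.astype(np.float32)); bp=cv2.boxPoints(r)
    c=np.array(r[0]); i=np.argsort(bp[:,1]); ax=(bp[i[2:]].mean(0)-bp[i[:2]].mean(0)); L=np.linalg.norm(ax); ax/=L
    print(n,m.sum(),r,"axis",ax,"comp(-y)",c-89*ax,"comp(+y)",c+89*ax)
    # floor of the empty compartment
    e=(c-89*ax)/1000; f=P[np.hypot(P[...,0]-e[0],P[...,1]-e[1])<.025]; print("pad z",np.nanmedian(f[:,2]))
E
python3 -m jog '[{"rotation":[0,0,-5],"translation":[16,-37,0],"grip":0},{"rotation":[0,0,-10],"translation":[33,-75,0],"grip":0},{"rotation":[0,0,-15],"translation":[49,-112,0],"grip":0},{"rotation":[0,0,-20],"translation":[66,-149,0],"grip":0},{"rotation":[0,0,-25],"translation":[82,-187,0],"grip":0},{"rotation":[0,0,-30],"translation":[99,-224,0],"grip":0},{"rotation":[0,0,-35],"translation":[115,-261,0],"grip":0},{"rotation":[0,0,-40],"translation":[132,-299,0],"grip":0},{"rotation":[0,0,-45],"translation":[148,-336,0],"grip":0},{"rotation":[0,0,-50],"translation":[165,-374,0],"grip":0},{"rotation":[0,0,-55],"translation":[181,-411,0],"grip":0},{"rotation":[0,0,-60],"translation":[198,-449,0],"grip":0},{"rotation":[0,0,-65],"translation":[214,-486,0],"grip":0},{"rotation":[0,0,-70],"translation":[231,-524,0],"grip":0},{"rotation":[0,0,-72],"translation":[247,-561,0],"grip":0},{"rotation":[0,0,-72],"translation":[247,-561,0],"grip":0},{"rotation":[0,0,-72],"translation":[247,-561,0],"grip":0},{"rotation":[0,0,-72],"translation":[247,-561,0],"grip":0}]' 25
```

```text
scene 864 ((558.2174682617188, 170.77752685546875), (96.20085906982422, 272.2428283691406), 7.190724849700928) axis [-0.1252  0.9921] comp(-y) [569.3578  82.4775] comp(+y) [547.0771 259.0775]
pad z 0.010285431561437797
top 658 ((556.8605346679688, 168.20387268066406), (94.60372924804688, 271.8751220703125), 6.912233829498291) axis [-0.1203  0.9927] comp(-y) [567.5716  79.8508] comp(+y) [546.1495 256.557 ]
pad z 0.008011432570433241
time: 2.6
ee_pos: [0.4864, -0.0654, 0.2314]
tcp_rot: [-180.0, -0.0, 82.2]
wrist_force: [-0.2, 0.1, 0.0]
opening: 0.0003
grasp_force: 0.0
```

```bash
python3 -m jog '[{"rotation":[0,0,0],"translation":[0,-1,-15],"grip":0},{"rotation":[0,0,0],"translation":[0,-1,-35],"grip":0},{"rotation":[0,0,0],"translation":[0,-1,-55],"grip":0},{"rotation":[0,0,0],"translation":[0,-1,-65],"grip":0},{"rotation":[0,0,0],"translation":[0,-1,-69],"grip":0},{"rotation":[0,0,0],"translation":[0,-1,-72],"grip":0},{"rotation":[0,0,0],"translation":[0,-1,-75],"grip":0},{"rotation":[0,0,0],"translation":[0,-1,-77],"grip":0},{"rotation":[0,0,0],"translation":[0,-1,-79],"grip":0},{"rotation":[0,0,0],"translation":[0,-1,-81],"grip":0},{"rotation":[0,0,0],"translation":[0,-1,-83],"grip":0},{"rotation":[0,0,0],"translation":[0,-1,-83],"grip":0}]'
```

```text
time: 3.8
ee_pos: [0.4871, -0.067, 0.1493]
tcp_rot: [179.9, -0.0, 82.2]
wrist_force: [-0.6, -0.3, 4.0]
opening: -0.0005
grasp_force: 2.1
```

Contact at about 4 N. I'll keep pressing slowly.

```bash
python3 -m jog '[{"rotation":[0,0,0],"translation":[0,0,-2],"grip":0},{"rotation":[0,0,0],"translation":[0,0,-4],"grip":0},{"rotation":[0,0,0],"translation":[0,0,-6],"grip":0},{"rotation":[0,0,0],"translation":[0,0,-7],"grip":0},{"rotation":[0,0,0],"translation":[0,0,-8],"grip":0},{"rotation":[0,0,0],"translation":[0,0,-8],"grip":0}]'
```

```text
time: 4.4
ee_pos: [0.4865, -0.067, 0.1399]
tcp_rot: [-180.0, 0.0, 82.2]
wrist_force: [-0.6, 0.2, 0.3]
opening: -0.0002
grasp_force: 0.0
```

```bash
python3 -m jog '[{"rotation":[0,0,0],"translation":[0,0,-1],"grip":0},{"rotation":[0,0,0],"translation":[0,0,-2],"grip":0},{"rotation":[0,0,0],"translation":[0,0,-3],"grip":0},{"rotation":[0,0,0],"translation":[0,0,-4],"grip":0},{"rotation":[0,0,0],"translation":[0,0,-4],"grip":0}]'
```

```text
time: 4.9
ee_pos: [0.4866, -0.0669, 0.1361]
tcp_rot: [-180.0, 0.0, 82.2]
wrist_force: [-0.2, 0.6, -0.2]
opening: -0.0
grasp_force: 0.0
```

```bash
python3 -m jog '[{"rotation":[0,0,0],"translation":[0,0,-0.5],"grip":0},{"rotation":[0,0,0],"translation":[0,0,-1],"grip":0},{"rotation":[0,0,0],"translation":[0,0,-1],"grip":0}]'
```

```text
time: 5.2
ee_pos: [0.4869, -0.067, 0.136]
tcp_rot: [179.9, 0.0, 82.2]
wrist_force: [-1.8, 0.9, 5.6]
opening: -0.0002
grasp_force: 3.0
```

```bash
python3 -m jog '[{"rotation":[0,0,0],"translation":[0,0,10],"grip":0},{"rotation":[0,0,0],"translation":[0,0,35],"grip":85},{"rotation":[0,0,0],"translation":[0,0,65],"grip":85},{"rotation":[0,0,0],"translation":[0,0,90],"grip":85},{"rotation":[0,0,0],"translation":[0,0,100],"grip":85},{"rotation":[0,0,0],"translation":[0,0,100],"grip":85},{"rotation":[0,0,0],"translation":[0,0,100],"grip":85},{"rotation":[0,0,0],"translation":[0,0,100],"grip":85}]' 30
python3 - <<'E'
from h import *
np.set_printoptions(precision=4,suppress=True)
p,d=imaging.camera("scene"); P=cloud("scene",d); Z=P[...,2]
m=(Z>.06)&(Z<.19)&(np.hypot(P[...,0]-.487,P[...,1]+.066)<.035)
q=P[m]; zt=np.percentile(q[:,2],95); t=q[q[:,2]>zt-.006]; print(m.sum(),zt,np.median(t,0),(t[:,:2].min(0)+t[:,:2].max(0))/2,np.ptp(t,0))
print([(np.round(x["uv"],1),round(x["confidence"],2),onplane("scene",x["uv"],.136)) for x in spotter.mark_of("scene","loose_cap_bottle_cap_top")])
cv2.imwrite("pics/c.png",cv2.resize(p[90:290,150:350,::-1],None,fx=2.5,fy=2.5))
E
```

```text
time: 6.0
ee_pos: [0.4862, -0.0669, 0.2338]
tcp_rot: [-179.9, -0.0, 82.2]
wrist_force: [-0.8, 0.0, -0.9]
opening: 0.0851
grasp_force: 0.0
384 0.13923160890129402 [ 0.4879 -0.064   0.1365] [ 0.4871 -0.0663] [0.0392 0.0395 0.0092]
[(array([241.5, 160.6]), 0.64, array([ 0.4836, -0.0643,  0.136 ]))]
```

View pics/c.png

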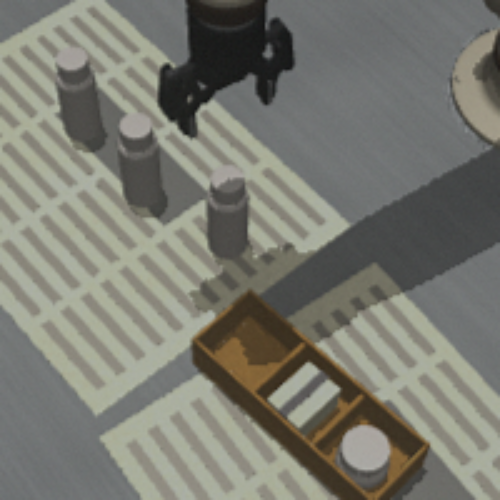

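The cap is home: at about (227,175) in the crop it looks like the shut ones, the measured top z is 0.1365, and the bottle is still upright. Next I'll descend, grip and lift.

```bash
python3 -m jog '[{"rotation":[0,0,0],"translation":[0,0,-15],"grip":85},{"rotation":[0,0,0],"translation":[0,0,-35],"grip":85},{"rotation":[0,0,0],"translation":[0,0,-55],"grip":85},{"rotation":[0,0,0],"translation":[0,0,-75],"grip":85},{"rotation":[0,0,0],"translation":[0,0,-95],"grip":85},{"rotation":[0,0,0],"translation":[0,0,-115],"grip":85},{"rotation":[0,0,0],"translation":[0,0,-135],"grip":85},{"rotation":[0,0,0],"translation":[0,0,-150],"grip":85},{"rotation":[0,0,0],"translation":[0,0,-158],"grip":85},{"rotation":[0,0,0],"translation":[0,0,-161],"grip":85},{"rotation":[0,0,0],"translation":[0,0,-161],"grip":70},{"rotation":[0,0,0],"translation":[0,0,-161],"grip":62},{"rotation":[0,0,0],"translation":[0,0,-161],"grip":56},{"rotation":[0,0,0],"translation":[0,0,-161],"grip":53},{"rotation":[0,0,0],"translation":[0,0,-161],"grip":51},{"rotation":[0,0,0],"translation":[0,0,-161],"grip":49},{"rotation":[0,0,0],"translation":[0,0,-161],"grip":47},{"rotation":[0,0,0],"translation":[0,0,-161],"grip":45},{"rotation":[0,0,0],"translation":[0,0,-161],"grip":45}]' 25
```

```text
time: 8.0
ee_pos: [0.4867, -0.0669, 0.0748]
tcp_rot: [180.0, -0.0, 82.2]
wrist_force: [-3.0, -0.1, 6.3]
opening: 0.0489
grasp_force: 25.1
```

```bash
python3 -m jog '[{"rotation":[0,0,0],"translation":[0,0,3],"grip":45},{"rotation":[0,0,0],"translation":[0,0,10],"grip":45},{"rotation":[0,0,0],"translation":[0,0,22],"grip":45},{"rotation":[0,0,0],"translation":[0,0,37],"grip":45},{"rotation":[0,0,0],"translation":[0,0,52],"grip":45},{"rotation":[0,0,0],"translation":[0,0,67],"grip":45},{"rotation":[0,0,0],"translation":[0,0,82],"grip":45},{"rotation":[0,0,0],"translation":[0,0,94],"grip":45},{"rotation":[0,0,0],"translation":[0,0,100],"grip":45},{"rotation":[0,0,0],"translation":[0,0,100],"grip":45}]'
python3 - <<'E'
from h import *
np.set_printoptions(precision=4,suppress=True)
p,d=imaging.camera("scene"); P=cloud("scene",d)
print([(np.round(x["uv"],1),round(x["confidence"],2),onplane("scene",x["uv"],.1)) for x in spotter.mark_of("scene","loose_cap_bottle")])
cv2.imwrite("pics/d.png",cv2.resize(p[90:290,150:350,::-1],None,fx=2.5,fy=2.5))
E
```

```text
time: 9.0
ee_pos: [0.487, -0.067, 0.1752]
tcp_rot: [179.9, -0.0, 82.2]
wrist_force: [-0.3, -0.0, -2.1]
opening: 0.049
grasp_force: 26.4
[(array([243. , 166.2]), 0.72, array([ 0.4763, -0.0663,  0.1   ]))]
```

View pics/d.png

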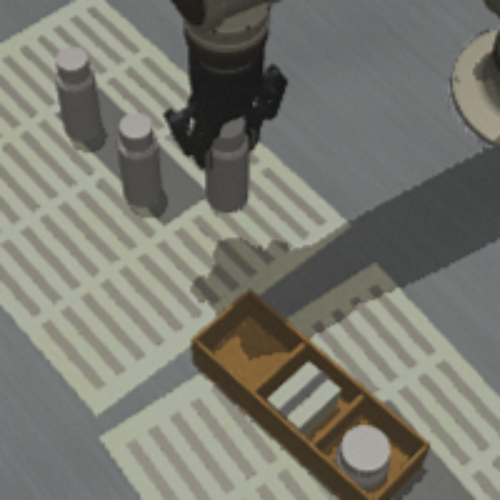

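The bottle is held upright at about (228,180) in the crop. I'll carry it over the empty compartment.

```bash
python3 -m jog '[{"rotation":[0,0,0],"translation":[3,5,0],"grip":45},{"rotation":[0,0,0],"translation":[9,16,0],"grip":45},{"rotation":[0,0,0],"translation":[17,31,0],"grip":45},{"rotation":[0,0,0],"translation":[26,48,0],"grip":45},{"rotation":[0,0,0],"translation":[36,66,0],"grip":45},{"rotation":[0,0,0],"translation":[46,84,0],"grip":45},{"rotation":[0,0,0],"translation":[56,102,0],"grip":45},{"rotation":[0,0,0],"translation":[65,118,0],"grip":45},{"rotation":[0,0,0],"translation":[73,132,0],"grip":45},{"rotation":[0,0,0],"translation":[79,143,0],"grip":45},{"rotation":[0,0,0],"translation":[81.5,148,0],"grip":45},{"rotation":[0,0,0],"translation":[81.5,148,0],"grip":45},{"rotation":[0,0,0],"translation":[81.5,148,-10],"grip":45},{"rotation":[0,0,0],"translation":[81.5,148,-20],"grip":45},{"rotation":[0,0,0],"translation":[81.5,148,-25],"grip":45},{"rotation":[0,0,0],"translation":[81.5,148,-25],"grip":45},{"rotation":[0,0,0],"translation":[81.5,148,-25],"grip":45}]'
python3 - <<'E'
from h import *
np.set_printoptions(precision=4,suppress=True)
out=[]
for n in("scene","top"):
    p,d=imaging.camera(n); P=cloud(n,d); Z=P[...,2]; np.save(n+"2.npy",d)
    print(n,[(np.round(x["uv"],1),round(x["confidence"],2),onplane(n,x["uv"],.075)) for x in spotter.mark_of(n,"loose_cap_bottle")])
    c=p[150:310,170:370] if n=="scene" else p[120:280,120:320]
    out.append(cv2.resize(c[:,:,::-1],(400,320)))
    m=(Z>.075)&(Z<.12)&(np.hypot(P[...,0]-.5685,P[...,1]-.081)<.03); q=P[m]; print(len(q),q.min(0) if len(q) else 0,q.max(0) if len(q) else 0)
cv2.imwrite("pics/e.png",np.hstack(out))
E
```

```text
time: 10.8
ee_pos: [0.568, 0.0808, 0.1492]
tcp_rot: [-180.0, 0.0, 82.1]
wrist_force: [1.0, -0.0, -1.2]
opening: 0.0492
grasp_force: 26.4
scene [(array([251.9, 223.2]), 0.75, array([0.5647, 0.088 , 0.075 ]))]
130 [0.5489 0.0711 0.0779] [0.5938 0.1078 0.1199]
top [(array([324.5, 204.3]), 0.73, array([ 0.5165, -0.1894,  0.075 ]))]
0 0 0
```

View pics/e.png

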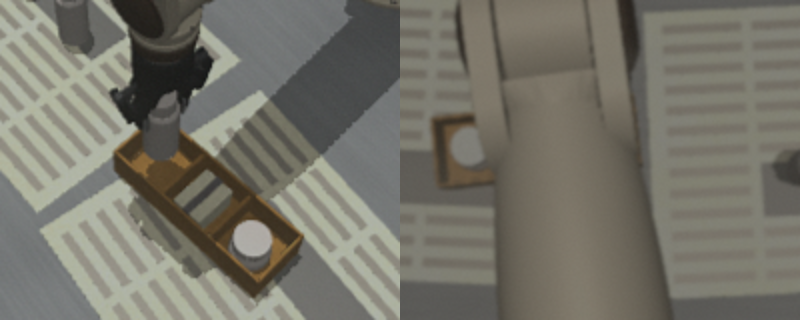

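The bottle hangs upright over the empty compartment, at about (160,140) in the left half. Next I'll lower it.

```bash
python3 -m jog '[{"rotation":[0,0,0],"translation":[0,0,-5],"grip":45},{"rotation":[0,0,0],"translation":[0,0,-15],"grip":45},{"rotation":[0,0,0],"translation":[0,0,-25],"grip":45},{"rotation":[0,0,0],"translation":[0,0,-35],"grip":45},{"rotation":[0,0,0],"translation":[0,0,-45],"grip":45},{"rotation":[0,0,0],"translation":[0,0,-53],"grip":45},{"rotation":[0,0,0],"translation":[0,0,-58],"grip":45},{"rotation":[0,0,0],"translation":[0,0,-61],"grip":45},{"rotation":[0,0,0],"translation":[0,0,-62],"grip":45},{"rotation":[0,0,0],"translation":[0,0,-62],"grip":45},{"rotation":[0,0,0],"translation":[0,0,-62],"grip":45}]'
```

```text
time: 12.1
ee_pos: [0.5683, 0.0811, 0.0877]
tcp_rot: [180.0, -0.0, 82.2]
wrist_force: [-0.4, -1.0, -2.3]
opening: 0.0489
grasp_force: 26.4
```

```bash
python3 -m jog '[{"rotation":[0,0,0],"translation":[0,0,-1],"grip":45},{"rotation":[0,0,0],"translation":[0,0,-2],"grip":45},{"rotation":[0,0,0],"translation":[0,0,-2],"grip":45},{"rotation":[0,0,0],"translation":[0,0,-2],"grip":45}]'
```

```text
time: 12.5
ee_pos: [0.5681, 0.0811, 0.0853]
tcp_rot: [-180.0, 0.0, 82.2]
wrist_force: [0.5, 0.8, -1.5]
opening: 0.0491
grasp_force: 26.4
```

```bash
python3 -m jog '[{"rotation":[0,0,0],"translation":[0,0,-0.5],"grip":45},{"rotation":[0,0,0],"translation":[0,0,-1],"grip":45},{"rotation":[0,0,0],"translation":[0,0,-1.5],"grip":45},{"rotation":[0,0,0],"translation":[0,0,-1.5],"grip":45},{"rotation":[0,0,0],"translation":[0,0,-1.5],"grip":45}]'
```

```text
time: 13.0
ee_pos: [0.5681, 0.0811, 0.0839]
tcp_rot: [180.0, -0.0, 82.2]
wrist_force: [-0.2, 0.1, -1.2]
opening: 0.0494
grasp_force: 26.5
```

```bash
python3 -m jog '[{"rotation":[0,0,0],"translation":[0,0,-0.5],"grip":45},{"rotation":[0,0,0],"translation":[0,0,-1],"grip":45},{"rotation":[0,0,0],"translation":[0,0,-1],"grip":45},{"rotation":[0,0,0],"translation":[0,0,-1],"grip":45}]'
```

```text
time: 13.4
ee_pos: [0.5682, 0.0812, 0.0838]
tcp_rot: [180.0, -0.0, 82.2]
wrist_force: [-3.3, -0.2, 6.1]
opening: 0.0495
grasp_force: 27.1
```

The bottle is on the pad. I'll release it gently and rise.

```bash
python3 -m jog '[{"rotation":[0,0,0],"translation":[0,0,0],"grip":49},{"rotation":[0,0,0],"translation":[0,0,0],"grip":51},{"rotation":[0,0,0],"translation":[0,0,0],"grip":54},{"rotation":[0,0,0],"translation":[0,0,0],"grip":60},{"rotation":[0,0,0],"translation":[0,0,0],"grip":70},{"rotation":[0,0,0],"translation":[0,0,0],"grip":80},{"rotation":[0,0,0],"translation":[0,0,0],"grip":85},{"rotation":[0,0,0],"translation":[0,0,0],"grip":85},{"rotation":[0,0,0],"translation":[0,0,5],"grip":85},{"rotation":[0,0,0],"translation":[0,0,15],"grip":85},{"rotation":[0,0,0],"translation":[0,0,30],"grip":85},{"rotation":[0,0,0],"translation":[0,0,50],"grip":85},{"rotation":[0,0,0],"translation":[0,0,75],"grip":85},{"rotation":[0,0,0],"translation":[0,0,100],"grip":85},{"rotation":[0,0,0],"translation":[0,0,130],"grip":85},{"rotation":[0,0,0],"translation":[0,0,150],"grip":85},{"rotation":[0,0,0],"translation":[0,0,150],"grip":85},{"rotation":[0,0,0],"translation":[0,0,150],"grip":85}]'
python3 - <<'E'
from h import *
np.set_printoptions(precision=4,suppress=True)
p,d=imaging.camera("scene"); P=cloud("scene",d); Z=P[...,2]
m=(Z>.07)&(Z<.17)&(np.hypot(P[...,0]-.5685,P[...,1]-.081)<.04)
q=P[m]; zt=np.percentile(q[:,2],95); t=q[q[:,2]>zt-.006]; print(m.sum(),zt,np.median(t,0),(t[:,:2].min(0)+t[:,:2].max(0))/2,np.ptp(t,0))
cv2.imwrite("pics/f.png",cv2.resize(p[90:310,150:370,::-1],None,fx=2.5,fy=2.5))
E
```

```text
time: 15.2
ee_pos: [0.5684, 0.0811, 0.2338]
tcp_rot: [179.9, -0.0, 82.2]
wrist_force: [-0.7, 1.7, -0.5]
opening: 0.085
grasp_force: 0.0
418 0.1473146792554198 [0.5691 0.0835 0.1451] [0.5688 0.0834] [0.0378 0.0387 0.0087]
```

View pics/f.png

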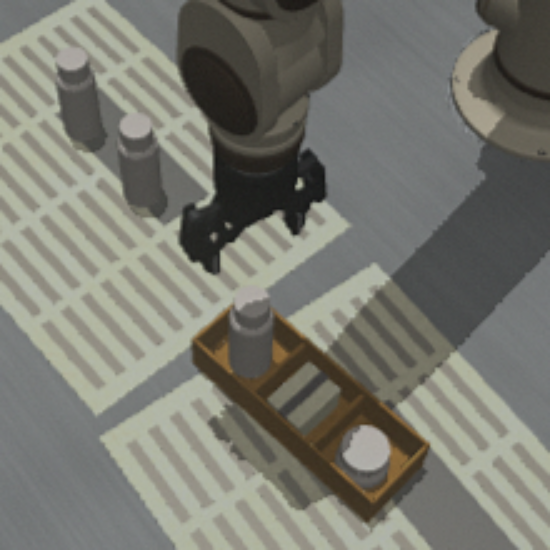

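The bottle stands upright in the compartment, with its cap at about (251,300) in the crop. Its top measures z 0.145 (9 mm pad height + 136 mm), centred on the pad, and the other things are untouched.

```bash
python3 -c "
from workcell import bot
print(bot.job_done())"
```

```text
the job is handed in; nothing more can be done
None
```

I pressed the loose cap fully home, stood the bottle upright on the pad in the empty compartment at about 15 s of the 51 s allowed, and handed the job in; the final picture shows everything else as it was.

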